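# Unlatch and open the sacristy cupboard

## Robot

A 6-joint arm with a two-finger parallel gripper is mounted at the origin on the work surface. World frame = base frame: x ahead of the robot, y to its left, z up, the work surface at z = 0. Lengths are in m, angles in rad, forces in N, time in s.
With the tool pointing down it reaches from about 0.4 to 0.925 m from the base axis. Payload 12.5 kg.
Tool frame: the origin (TCP) lies midway between the tips of the shut fingers; the grasp point (between the pads) lies 19 mm behind it; z points along the fingers, y is the line along which they close (so a half turn about z gives the same grasp; the last joint's range is limited). The gripper opens to 95 mm and grips with 3 to 60 N. Pads are 20 mm wide; open, the fingers measure 119 mm over their backs; the gripper's body (75 mm by 180 mm) begins 59 mm behind the grasp point.
Start: joints at [-1.268, 0.491, 1.559, -0, 1.092, -0.106], TCP at [0.248, -0.574, 0.215] pointing down, gripper open.
Joint ranges: [-3.1, 3.1], [-0.84, 2.19], [0.05, 2.79], [-1.13, 4.28], [0.06, 2.93], [-2.69, 2.69]. Speed limits (rad/s): [2.22, 2.22, 2.79, 3.14, 3.14, 3.14].

## Interface

Orientations are given as a unit quaternion [x, y, z, w].
In Python, from workcell import bot gives the robot as it stands. The module is installed in compiled form; this text tells all that it offers.
- The arm moves only by the tool apply_moves, never from a script. Its arguments are lists of equal length, an entry for each row: "turn": the turn, a rotation vector about the tool's x, y, z in rad, a list of three; "travel": the shift along the tool's x, y, z in mm, a list of three; "fingers": the opening, from 0 (shut) to 1 (fully open). A call has 1 to 8 rows; each row shifts and turns the commanded pose from where the row before left it, along the tool's axes as they then stand; what a row does not reach is not made up. A row lasts 1/12 s, in which the tool goes at most 41.7 mm and 7.16 degrees, less where a joint would pass 70% of its speed; a pose out of reach is approached as far as the arm can. A call is refused whole if a number of a shift passes 41.7 or a number of a turn 0.125, either way. A call with a gripper value outside its range is refused whole. The fingers move at their own pace and stop on an object; the grip force is fixed at half the most. Time passes only in rows, so rows that do not move let the fingers close. It gives the time, the measured TCP pose, the force, the opening and the grip force at its end, in the units of the state.
- bot.sense(): the state, without advancing time (a new reading comes with each control period).
- bot.read_camera(name): name is "scene" or "side" or "wrist"; returns a dict with "img" (384x512x3 uint8, red, green, blue), "fx", "fy", "cx", "cy" (pixels), "R" (3x3) and "t" (3): a world point X has camera coordinates R X + t; the wrist camera has in their place "mount" (4x4, takes a point from camera to tool coordinates, whose origin is the TCP and whose axes are the flange's). Camera axes: x right, y down, z forward; pixel columns grow to the right and rows downward; lengths in m; the calibration is good to about 2 mm. A picture is of the moment at which its call begins: read the wrist's pose just before it. There is no depth.
- bot.sign_off(): hands the job in; it is judged then, once.
The state is a dict: "clock": time; "joints": joint angles; "dq": joint speeds; "tau": joint torques, N m; "position": TCP position; "ee_rot": TCP orientation; "ft_force": force on the tool from outside, world axes, zero at the start; "ft_torque": the same for the moment, N m; "finger_gap": finger opening in m; "gripper_force": force on a finger pad.
Only numpy, scipy, OpenCV 4.12 (cv2) and the standard library are available. Lean on these libraries where they do the work, as an engineer would, in place of code of your own. Each camera call takes 0.05 s, during which the arm holds its last target. There are 200 camera calls.

## Task

The small oak cupboard on the polishing table has to stand open so that the polished pieces can be put away. Lift its brass drop latch up and over past upright so that it stays up by itself, then take the brass pull and swing the door wide open, to about a right angle, and leave it standing so. Leave the loose things on the table where they are.

Things in the scene. Friction and masses are not known exactly. Their poses are not given: they have to be found in the camera images.
- cupboard: small oak cupboard fixed on the table, 350 mm wide, 220 deep, 280 high, its flat top ending level with the front. Origin: at table level below the middle of its front face. Axes: x into the cupboard, square to the front; y to the left as you face the front; z up. The face is the plane x = 0. It faces the robot obliquely (turned 0.5 to 1.0 rad anticlockwise from above).
- door (a joint): angle (rad) of the oak boarded door, 230 mm wide, 42 to 262 mm above the table, flush between two 60 mm stiles, hinged on the right, free edge on the left. 0 shut; grows as it swings out, anticlockwise from above; 1.57 square to the front; stop 1.9. With the latch down it has some 0.03 rad of play. Its hinge drags slightly (0.06 N m), so it stays where it is left.
- door_handle (a point): grip point on the pull: an upright brass bar 10 mm thick, 120 mm long, its axis 35 mm off the door's face, 162 mm from the hinge line, 68 mm from the free edge. The point is on the bar's axis 16 mm below its upper end, 240 mm above the table. Two 9 mm posts join bar and door, the upper one 20 mm below the point. Axes of the door: x into it, y to its free edge, z up.
- door_hinge (a point): point on the upright hinge line of the door, in the plane of the front face, 240 mm above the table
- latch (a joint): angle (rad) of the brass latch bar: 0 level, resting in the keeper hook across the door's free edge and holding it shut; 1.57 upright; 2.1 leaning back on its rest pin. It turns in the plane of the front with hardly any friction: let go before upright it drops back, past upright it falls on over and stays.
- latch_knob (a point): middle of the latch's knob: a brass cylinder 16 mm in diameter standing square out from the front, 10 to 47 mm off the face; the point is 33 mm off the face. Latch down: 240 mm above the table, 12 mm inside the door's free edge, 56 mm left of the pull's bar. The bar (14 mm high) is 6 to 11 mm off the face; the keeper, 19 mm right of the knob, stands out 18 mm.
- latch_pivot (a point): point on the latch's pivot axis (square to the front), 33 mm off the face, on the left stile 40 mm outside the door's free edge, 240 mm above the table. Lifting carries the knob on a 52 mm circle round this point: from its right side, up, and over to the left.
- thurible_lid: loose nickel thurible lid, a stepped dome 96 mm across and 105 mm high with a ring on top; origin at the centre of its underside. Leave alone.
- bell_clapper: loose brass bell clapper lying down, 180 mm long along its x axis, 36 mm high; origin on the table near its middle. Leave alone.
- enamel_tin: loose round green enamel tin, 75 mm across, 62 mm high; origin at the centre of its underside. Leave alone.
- burnish_stick: loose walnut burnishing stick lying down, 165 mm long along its x axis, 22 mm thick; origin on the table near its middle. Leave alone.
- plate_brush: loose brush lying along its x axis, about 200 mm long; origin under its middle. Leave alone.
- candlestick: loose brass candlestick, 84 mm across the foot, 135 mm high; origin at the centre of its underside. Leave alone.
- incense_boat: loose small nickel bowl, 80 mm across, 45 mm high; origin at the centre of its underside. Leave alone.

How it is judged:
On the way, in this order (a step that is already met when the one before it is completed fails the run):
1. the latch has been lifted up and over past upright while the door is still shut (value of joint latch above 1.7 rad and value of joint door below 0.3 rad), for 0.2 s.
2. the door has been swung wide open (value of joint door above 1.3 rad), for 0.2 s.
At the end, for the whole second after the job is handed in: the door stands still, open by more than 1.3 rad (75 degrees; a right angle or more is fine), and the latch bar is past upright (over 1.7 rad), resting up (value of joint door above 1.3 rad and value of joint latch above 1.7 rad and velocity of joint door between -0.05 and 0.05 rad/s); the robot touches nothing.
It fails at once if a loose thing on the table was shifted by more than 30 mm (distance of any of thurible_lid, bell_clapper, enamel_tin, burnish_stick, plate_brush, candlestick, incense_boat from where it was at the start of the episode above 0.03 m).
It also fails if it takes over 54 s, if anything falls off the work surface, if the arm or the gripper's body presses on something with over 40 N, if the wrist force passes 120 N, or if a joint passes its speed limit or range.

## Working session

There is one attempt and no reset: what is moved stays moved. The work goes in short steps, Python scripts to look and compute and a tool call to move; the robot and the scene stay as the last step left them, time stands still between calls to the robot, and variables do not carry over. Pictures are saved under pics/ and viewed, at most 10 in all, crops included, and the job is handed in when it is done.

Besides the shell and the picture viewer there is one more tool, called after "Emit:" as name(argument=value, ...) on one line, values as JSON. apply_moves: Moves the arm, as the interface text tells. Its arguments: {"type":"object","properties":{"turn":{"type":"array","items":{"type":"array","items":{"type":"number"}}},"travel":{"type":"array","items":{"type":"array","items":{"type":"number"}}},"fingers":{"type":"array","items":{"type":"number"}}},"required":["turn","travel","fingers"]}

```bash
mkdir -p pics
python3 - <<'E'
from workcell import bot
import cv2,numpy as np
s=bot.sense();print(s)
for n in("scene","side"):
    c=bot.read_camera(n);cv2.imwrite(f"pics/{n}0.png",c["img"][:,:,::-1]);print(n,c["fx"],c["fy"],c["cx"],c["cy"],c["R"],c["t"])
c=bot.read_camera("wrist");print(c["mount"],c["fx"])
E
```

```text
{'clock': 0.0, 'joints': array([-1.26760739e+00,  4.91566664e-01,  1.55946166e+00, -3.25485895e-05,
        1.09170935e+00, -1.05614794e-01]), 'dq': array([-0.00120375,  0.00141795, -0.0014116 , -0.00016277,  0.00150132,
       -0.00102475]), 'tau': array([ 3.59318066e-03, -6.12635493e+01, -2.58183718e+01,  6.94742636e-02,
        4.82054742e-02, -8.64665003e-05]), 'position': array([ 0.24837401, -0.57325276,  0.21405313]), 'ee_rot': array([ 9.79180884e-01,  2.02988836e-01, -7.08322255e-05, -5.68296785e-04]), 'ft_force': array([-0.72195437,  0.40933639,  0.14980704]), 'ft_torque': array([0.01770186, 0.01476777, 0.05262439]), 'gripper_force': 0.0, 'finger_gap': 0.09526849806869762}
scene 388.1547333140603 388.1547333140603 249.59172393831435 192.2492000183212 [[ 0.81041835  0.58570583  0.01306809]
 [ 0.43532401 -0.58711339 -0.68248874]
 [-0.39206518  0.55879025 -0.73077928]] [-0.47860901 -0.16041926  1.60192569]
side 378.7520577992304 378.7520577992304 250.13619592954916 190.27222298454606 [[-0.73849192 -0.67401974  0.01808522]
 [-0.47839006  0.5048708  -0.7185043 ]
 [ 0.47515538 -0.5392614  -0.69528735]] [0.40640362 0.41498499 1.07227962]
[[-5.98882693e-04 -9.56373785e-01 -2.92145211e-01  8.24622109e-02]
 [ 9.99999379e-01 -2.98318488e-04 -1.07336464e-03  1.06373871e-03]
 [ 9.39385489e-04 -2.92145672e-01  9.56373370e-01 -1.70832334e-01]
 [ 0.00000000e+00  0.00000000e+00  0.00000000e+00  1.00000000e+00]] 285.9133369060298
```

View pics/scene0.png

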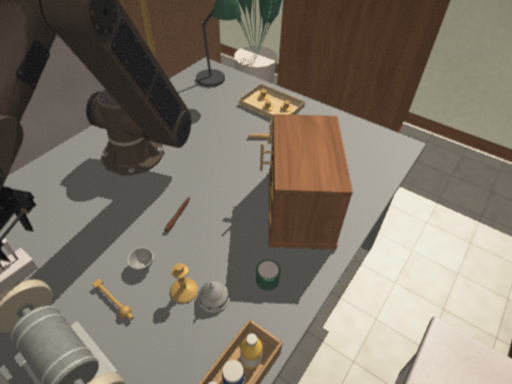

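View pics/side0.png

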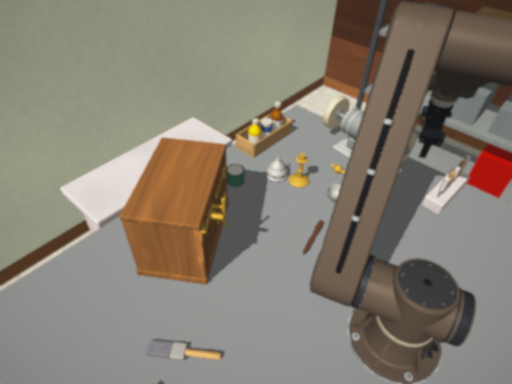

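The scene view shows the cupboard's top with corners near (273,115), (337,117), (351,191) and (270,190), and the pull and latch at x≈250–272, y≈137–170. The side view shows the front face with brass at (215,205). I'll enlarge both and cast the corners onto z=0.28.

```bash
cat > h.py <<'E'
import numpy as np,cv2
from workcell import bot
def ray(c,uv):
    d=np.array([(uv[0]-c["cx"])/c["fx"],(uv[1]-c["cy"])/c["fy"],1]);R=np.array(c["R"]);return -R.T@c["t"],R.T@d
def onz(c,uv,z):
    o,d=ray(c,uv);return o+d*(z-o[2])/d[2]
def proj(c,X):
    p=np.array(c["R"])@X+c["t"];return np.array([c["fx"]*p[0]/p[2]+c["cx"],c["fy"]*p[1]/p[2]+c["cy"]])
E
python3 - <<'E'
from h import *
a=bot.read_camera("scene");b=bot.read_camera("side")
for uv in[(273,115),(337,117),(351,191),(270,190)]:print(onz(a,uv,.28))
print()
for uv in[(158,140),(228,145),(209,220),(122,215)]:print(onz(b,uv,.28))
A=cv2.resize(a["img"][100:200,235:365],None,fx=6,fy=6,interpolation=2)[:,:400];B=cv2.resize(b["img"][130:230,115:235],None,fx=6,fy=6,interpolation=2)
A=cv2.resize(a["img"][105:205,240:300],None,fx=6,fy=6,interpolation=2);B=cv2.resize(b["img"][135:235,165:235],None,fx=6,fy=6,interpolation=2)
cv2.imwrite("pics/crop.png",np.hstack([A,B])[:,:,::-1])
E
```

```text
[0.51613174 0.23320468 0.28      ]
[0.69708212 0.35474164 0.28      ]
[0.88842652 0.06597002 0.28      ]
[ 0.70408205 -0.06596446  0.28      ]

[0.88817022 0.08905762 0.28      ]
[ 0.70219301 -0.05145695  0.28      ]
[0.50883107 0.21468353 0.28      ]
[0.69037325 0.3613863  0.28      ]
```

View pics/crop.png

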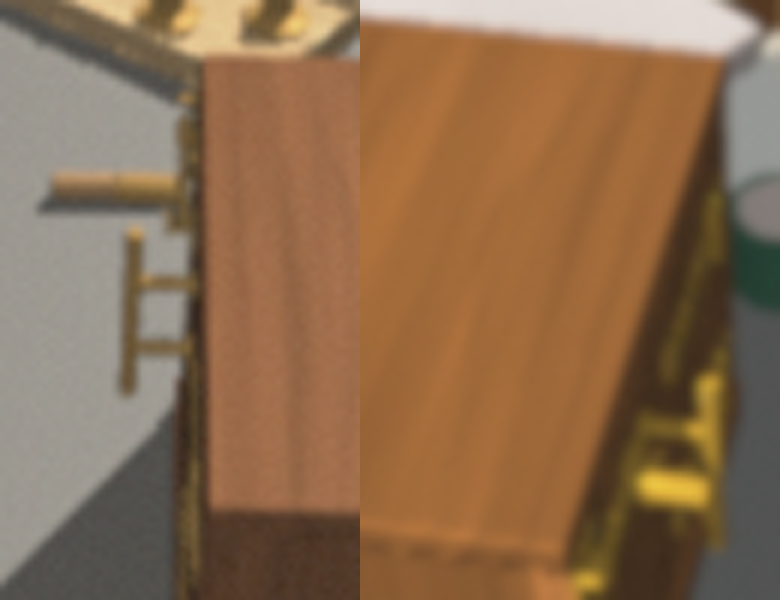

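Refined from the crop. In the scene view the front top corners are (274.2,114.7) and (275,190), the bar top is (262.2,143.7) and the knob end is (249,136). In the side view the corners are (225.3,143.3) and (200,228), with the bar top at (223.7,198). Next I'll triangulate.

```bash
cat > tri.py <<'E'
from h import *
a=bot.read_camera("scene");b=bot.read_camera("side")
def tri(p,q):
    o1,d1=ray(a,p);o2,d2=ray(b,q);t=np.linalg.lstsq(np.c_[d1,-d2],o2-o1,rcond=None)[0]
    X=o1+d1*t[0];Y=o2+d2*t[1];return (X+Y)/2,np.linalg.norm(X-Y)
FL=tri((274.2,114.7),(199.5,228));FR=tri((275,190),(225.3,143.3))
print(FL,FR,np.linalg.norm(FL[0]-FR[0]))
BL=tri((337,116),(122,215));BR=tri((351,191),(158,140));print(BL,BR)
for uv in[(274.2,114.7),(275,190)]:print(onz(a,uv,.28))
for uv in[(199.5,228),(225.3,143.3)]:print(onz(b,uv,.28))
print("pulltop",tri((262.2,143.7),(223.7,198)),"knobend",tri((249,136),(222.5,216.7)))
E
python3 tri.py
python3 - <<'E'
from h import *
a=bot.read_camera("scene");b=bot.read_camera("side")
# given front corners hypothesise and predict the features
def pred(O,th):
    ex=np.array([np.cos(th),np.sin(th),0]);ey=np.array([-np.sin(th),np.cos(th),0])
    for n,(x,y,z) in dict(FL=(0,.175,.28),FR=(0,-.175,.28),BL=(.22,.175,.28),BR=(.22,-.175,.28),pull=(-.035,.047,.256),pullb=(-.035,.047,.136),knobend=(-.047,.103,.24),FLb=(0,.175,0)).items():
        X=np.array(O)+x*ex+y*ey+[0,0,z];print(n,X.round(3),proj(a,X).round(1),proj(b,X).round(1))
A=onz(a,(274.2,114.7),.28);B=onz(a,(275,190),.28);v=A-B;th=np.arctan2(-v[0],v[1]);print(th,np.linalg.norm(v));pred((A+B)/2*[1,1,0],th)
E
```

```text
(array([0.51241219, 0.24649249, 0.27192234]), np.float64(0.000753209128474619)) (array([ 0.71550809, -0.05459145,  0.27789386]), np.float64(0.0034308298174067723)) 0.3632287735945705
(array([0.69309201, 0.36113982, 0.27823881]), np.float64(0.0019801988699693937)) (array([0.89032569, 0.08089831, 0.27153461]), np.float64(0.01339775570558037))
[0.51846401 0.23711002 0.28      ]
[ 0.71531664 -0.05763193  0.28      ]
[0.50654964 0.25048582 0.28      ]
[ 0.7150576  -0.05183354  0.28      ]
pulltop (array([0.55673435, 0.11242684, 0.25450606]), np.float64(0.0016318232192435726)) knobend (array([0.50151877, 0.14684636, 0.24054505]), np.float64(0.03826624636358171))
0.5888430008622026 0.3544344416449602
FL [0.52  0.235 0.28 ] [274.2 115.1] [200.4 222.1]
FR [ 0.714 -0.056  0.28 ] [275.  189.4] [226.4 142.9]
BL [0.703 0.357 0.28 ] [338.8 117.2] [120.6 211.9]
BR [0.897 0.066 0.28 ] [353.9 192.2] [161.8 136. ]
pull [0.562 0.109 0.256] [263.2 144.4] [223.5 196.3]
pullb [0.562 0.109 0.136] [261.9 171.2] [224.7 223.4]
knobend [0.521 0.149 0.24 ] [259.7 137.2] [223.9 214.6]
FLb [0.52  0.235 0.   ] [270.  173.9] [206.9 280.8]
```

The single-view prediction matches the other features to about 4 mm, with yaw ≈0.59. The extra length on the "knob" in the scene crop is the brush handle behind it. I'll write the helper, then lift and travel.

```bash
cat >> h.py <<'E'
from scipy.spatial.transform import Rotation as Ro
def pose():
    s=bot.sense();return s,np.array(s["position"]),Ro.from_quat(s["ee_rot"])
def down(yaw): return Ro.from_matrix(np.c_[[np.cos(yaw),np.sin(yaw),0],[np.sin(yaw),-np.cos(yaw),0],[0,0,-1]])
def delta(T,yaw):
    s,p,R=pose();print("mm",(R.inv().apply(np.array(T)-p)*1000).round(1),"turn",(R.inv()*down(yaw)).as_rotvec().round(3),"pos",p.round(4),"t",round(s["clock"],2),"q",s["joints"].round(2),"F",s["ft_force"].round(1))
E
python3 -c "
from h import *
delta((.53,.157,.38),.59)"
```

```text
mm [ 548.7 -558.4 -165.4] turn [-0.     0.    -0.181] pos [ 0.2485 -0.5735  0.2146] t 0.45 q [-1.27  0.49  1.56 -0.    1.09 -0.11] F [-0.6  0.4 -0.5]
```

Emit:
apply_moves(turn=[[0,0,0],[0,0,0],[0,0,0],[0,0,0],[0,0,0]], travel=[[0,0,-40],[0,0,-40],[0,0,-40],[0,0,-40],[0,0,-10]], fingers=[0.5,0.5,0.5,0.5,0.5])

```text
clock: 0.87
position: [0.2488, -0.5742, 0.3915]
ee_rot: [0.979, 0.203, 0.0, 0.005]
ft_force: [1.3, 0.2, 1.1]
finger_gap: 0.067
gripper_force: 0.0
```

Emit:
apply_moves(turn=[[0,0,0],[0,0,0],[0,0,0],[0,0,0],[0,0,0],[0,0,0],[0,0,0],[0,0,0]], travel=[[23,-23,0],[23,-23,0],[23,-23,0],[23,-23,0],[23,-23,0],[23,-23,0],[23,-23,0],[23,-23,0]], fingers=[0.5,0.5,0.5,0.5,0.5,0.5,0.5,0.5])

```text
clock: 1.53
position: [0.3444, -0.3299, 0.3844]
ee_rot: [0.979, 0.203, 0.0, 0.0]
ft_force: [0.3, 0.1, 0.5]
finger_gap: 0.0474
gripper_force: 0.0
```

Emit:
apply_moves(turn=[[0,0,0],[0,0,0],[0,0,0],[0,0,0],[0,0,0],[0,0,0],[0,0,0],[0,0,0]], travel=[[23,-23,0],[23,-23,0],[23,-23,0],[23,-23,0],[23,-23,0],[23,-23,0],[23,-23,0],[23,-23,0]], fingers=[0.5,0.5,0.5,0.5,0.5,0.5,0.5,0.5])

```text
clock: 2.2
position: [0.44, -0.0879, 0.3846]
ee_rot: [0.979, 0.203, 0.0, 0.0]
ft_force: [-0.0, -1.1, 0.2]
finger_gap: 0.0478
gripper_force: 0.0
```

Emit:
apply_moves(turn=[[0,0,0],[0,0,0],[0,0,0],[0,0,0],[0,0,0],[0,0,0],[0,0,-0.09],[0,0,-0.09]], travel=[[23,-23,0],[23,-23,0],[23,-23,0],[23,-23,0],[23,-23,0],[23,-23,0],[0,0,0],[0,0,0]], fingers=[0.5,0.5,0.5,0.5,0.5,0.5,0.5,0.5])

```text
clock: 2.87
position: [0.5118, 0.0936, 0.3839]
ee_rot: [0.956, 0.293, -0.0, -0.0]
ft_force: [-0.3, -0.4, 0.7]
finger_gap: 0.0475
gripper_force: 0.0
```

Run:
```python
from h import *
delta((.53,.157,.38),.59)
c=bot.read_camera("wrist");cv2.imwrite("pics/w1.png",c["img"][:,:,::-1])
```

```text
mm [ 50.6 -42.3   3.8] turn [-0.     0.001  0.005] pos [0.5118 0.0936 0.3839] t 2.87 q [ 0.05  0.21  1.54 -0.    1.39  1.03] F [-0.3 -0.4  0.7]
```

View pics/w1.png

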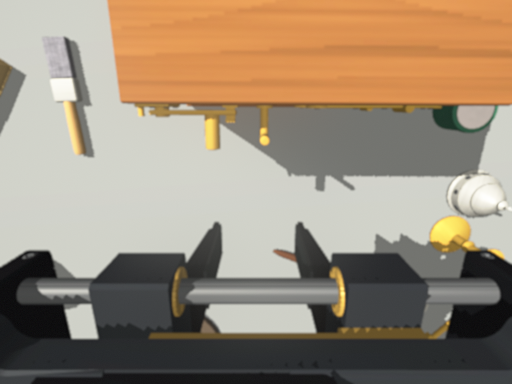

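The wrist view shows the face's top edge running along row ≈104 with its left end at (121,103). The knob lies at column 212 with its end at row 150, and the bar top is at (265,140). I'll cast these onto their known heights.

```bash
cat >> h.py <<'E'
def wcam():
    s,p,R=pose();c=bot.read_camera("wrist");T=np.eye(4);T[:3,:3]=R.as_matrix();T[:3,3]=p
    W=np.linalg.inv(T@np.array(c["mount"]));c["R"]=W[:3,:3];c["t"]=W[:3,3];return c
E
python3 - <<'E'
from h import *
c=wcam();g=c["img"].astype(int)
L=onz(c,(121,103.5),.28);M=onz(c,(420,105),.28)
# edge line by red/blue contrast of top vs rest
rows=[]
for u in range(280,500,10):
    col=g[80:130,u];d=np.diff(cv2.GaussianBlur(col[:,0].astype(np.float32).reshape(-1,1),(1,5),1).ravel());rows.append((u,80.5+np.argmin(d)))
rows=np.array(rows);k=np.polyfit(rows[:,0],rows[:,1],1);print("edge",k)
f=lambda u:onz(c,(u,np.polyval(k,u)),.28)
v=f(130)-f(480);th=np.arctan2(-v[0],v[1]);ex=np.array([np.cos(th),np.sin(th),0]);ey=np.array([-np.sin(th),np.cos(th),0])
print("yaw",th,"FL",L,f(121))
x0=f(300)@ex
bt=onz(c,(264.5,140),.256);kn=onz(c,(212,150),.24);kt=onz(c,(212,140),.248)
for n,X in dict(FL=L,bar=bt,knobend=kn,knobtop=kt).items():print(n,X.round(4),"x",round(X@ex-x0,4),"y",round(X@ey,4))
E
```

```text
edge [7.43647657e-02 7.70968379e+01]
yaw 0.5302661037280239 FL [0.51034486 0.24364576 0.28      ] [0.52390061 0.25038413 0.28      ]
FL [0.5103 0.2436 0.28  ] x -0.0151 y -0.0479
bar [0.5556 0.1141 0.256 ] x -0.0416 y -0.1826
knobend [0.5127 0.1543 0.24  ] x -0.0583 y -0.1262
knobtop [0.5234 0.1594 0.248 ] x -0.0464 y -0.1272
```

```bash
cat > m.py <<'E'
from h import *
c=wcam();g=c["img"].astype(int)
m=((g[:,:,0]>150)&(g[:,:,0]-g[:,:,2]>80)&(g[:,:,1]<160)).astype(np.uint8)
us=np.arange(135,505,5);rows=np.array([np.argmin(m[20:,u])+20-.5 for u in us],float)
k=np.polyfit(us,rows,1);
for _ in range(3):
    r=abs(rows-np.polyval(k,us));k=np.polyfit(us[r<=np.median(r)*2+.3],rows[r<=np.median(r)*2+.3],1)
print("edge",k,rows[::6])
f=lambda u:onz(c,(u,np.polyval(k,u)),.28)
v=f(130)-f(480);th=np.arctan2(-v[0],v[1]);ex=np.array([np.cos(th),np.sin(th),0]);ey=np.array([-np.sin(th),np.cos(th),0])
print("yaw",th);x0=f(300)@ex
for n,X in dict(FL=f(121),bar=onz(c,(264.5,140),.256),knobend=onz(c,(212,150),.24),knobtop=onz(c,(212,140),.248)).items():print(n,X.round(4),"x",round(X@ex-x0,4),"y",round(X@ey,4))
E
python3 m.py
```

```text
edge [2.1311201e-16 1.0150000e+02] [ 48.5 101.5 101.5 101.5 101.5 101.5 101.5 101.5 101.5 101.5 101.5 101.5
 101.5]
yaw 0.5907656169960014
FL [0.5133 0.2439 0.28  ] x 0.0 y -0.0833
bar [0.5557 0.1131 0.256 ] x -0.0376 y -0.2156
knobend [0.5132 0.1537 0.24  ] x -0.0504 y -0.1582
knobtop [0.524  0.1588 0.248 ] x -0.0386 y -0.16
```

```bash
python3 -c "
from h import *
delta((.5255,.161,.226),.591)"
```

```text
mm [ 49.8 -49.6 158.3] turn [-0.     0.    -0.004] pos [0.5115 0.0921 0.3843] t 3.02 q [ 0.05  0.2   1.54 -0.    1.39  1.03] F [-0.2 -0.2 -1. ]
```

Emit:
apply_moves(turn=[[0,0,0],[0,0,0],[0,0,0],[0,0,0],[0,0,0],[0,0,0],[0,0,0],[0,0,0]], travel=[[25,-25,0],[25,-25,0],[0,0,0],[0,0,20],[0,0,20],[0,0,20],[0,0,20],[0,0,0]], fingers=[0.5,0.5,0.5,0.5,0.5,0.5,0.5,0.5])

```text
clock: 3.68
position: [0.5242, 0.1605, 0.3013]
ee_rot: [0.957, 0.288, -0.003, -0.0]
ft_force: [-1.1, -0.0, -0.2]
finger_gap: 0.0476
gripper_force: 0.0
```

Run:
```python
from h import *
delta((.5255,.161,.226),.591)
c=wcam();cv2.imwrite("pics/w2.png",c["img"][:,:,::-1])
```

```text
mm [ 1.8  0.5 75.3] turn [-0.002  0.005 -0.006] pos [0.5242 0.1605 0.3013] t 3.68 q [ 0.18  0.3   1.62 -0.    1.22  1.16] F [-1.1 -0.  -0.2]
```

View pics/w2.png

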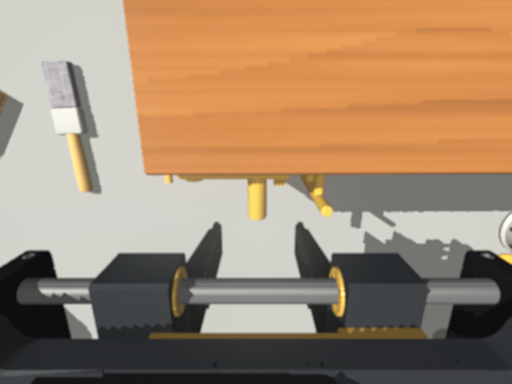

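The knob at column 257 is centred between the fingers at 218 and 298. I'll descend and close.

Emit:
apply_moves(turn=[[0,0,0],[0,0,0],[0,0,0],[0,0,0],[0,0,0],[0,0,0],[0,0,0],[0,0,0]], travel=[[1,0,20],[0,0,20],[0,0,20],[0,0,15],[0,0,0],[0,0,0],[0,0,0],[0,0,0]], fingers=[0.5,0.5,0.5,0.5,0.5,0.1,0.1,0.1])

```text
clock: 4.4
position: [0.5269, 0.1619, 0.2312]
ee_rot: [0.957, 0.29, 0.001, 0.0]
ft_force: [0.7, 0.3, -0.2]
finger_gap: 0.0331
gripper_force: 0.0
```

Emit:
apply_moves(turn=[[0,0,0],[0,0,0],[0,0,0]], travel=[[0,0,0],[0,0,0],[0,0,0]], fingers=[0.1,0.1,0.1])

```text
clock: 4.65
position: [0.5258, 0.1628, 0.2302]
ee_rot: [0.957, 0.29, 0.0, -0.001]
ft_force: [-2.3, 3.1, 5.8]
finger_gap: 0.0148
gripper_force: 30.0
```

Emit:
apply_moves(turn=[[0,0,0],[0,0,0],[0,0,0],[0,0,0],[0,0,0],[0,0,0]], travel=[[0,-1,-10],[0,-3,-10],[0,-5,-9],[0,-7,-8],[0,0,0],[0,0,0]], fingers=[0.1,0.1,0.1,0.1,0.1,0.1])

```text
clock: 5.15
position: [0.5187, 0.1734, 0.2694]
ee_rot: [0.957, 0.29, 0.002, 0.003]
ft_force: [2.4, -15.3, 12.6]
finger_gap: 0.0152
gripper_force: 30.0
```

Emit:
apply_moves(turn=[[0,0,0],[0,0,0],[0,0,0],[0,0,0],[0,0,0],[0,0,0]], travel=[[0,-7,-7],[0,-9,-5],[0,-10,-3],[0,-10,-1],[0,0,0],[0,0,0]], fingers=[0.1,0.1,0.1,0.1,0.1,0.1])

```text
clock: 5.65
position: [0.4982, 0.2055, 0.2858]
ee_rot: [0.957, 0.29, 0.003, 0.0]
ft_force: [-0.7, -2.2, 16.5]
finger_gap: 0.0151
gripper_force: 30.0
```

Emit:
apply_moves(turn=[[0,0,0],[0,0,0],[0,0,0],[0,0,0],[0,0,0],[0,0,0]], travel=[[0,-10,0],[0,-10,2],[0,-4,2],[0,0,0],[0,0,0],[0,0,0]], fingers=[0.1,0.1,0.1,0.1,0.1,0.1])

```text
clock: 6.15
position: [0.4846, 0.2258, 0.2798]
ee_rot: [0.957, 0.29, 0.001, -0.001]
ft_force: [1.0, 4.5, 7.9]
finger_gap: 0.0153
gripper_force: 30.0
```

Leftward travel is 75 mm, so the latch is at about 2.0 rad. I'll open, raise clear and look.

Emit:
apply_moves(turn=[[0,0,0],[0,0,0],[0,0,0],[0,0,0],[0,0,0],[0,0,0],[0,0,0],[0,0,0]], travel=[[0,0,0],[0,0,0],[0,0,0],[0,0,0],[0,0,-20],[0,0,-30],[0,0,-30],[0,0,0]], fingers=[0.45,0.45,0.45,0.45,0.45,0.45,0.45,0.45])

```text
clock: 6.82
position: [0.4852, 0.2254, 0.3637]
ee_rot: [0.957, 0.29, 0.004, -0.0]
ft_force: [0.1, -1.4, -0.1]
finger_gap: 0.0429
gripper_force: 0.0
```

Run:
```python
from h import *
delta((.556,.113,.30),.591)
c=wcam();a=bot.read_camera("scene")
A=cv2.resize(a["img"][95:195,235:305],None,fx=4,fy=4,interpolation=2)[:384]
cv2.imwrite("pics/w3.png",np.hstack([c["img"],A])[:,:,::-1])
```

```text
mm [ -4.  132.6  64. ] turn [ 0.002 -0.007 -0.002] pos [0.4852 0.2254 0.3637] t 6.82 q [ 0.31  0.24  1.55 -0.    1.34  1.29] F [ 0.1 -1.4 -0.1]
```

View pics/w3.png

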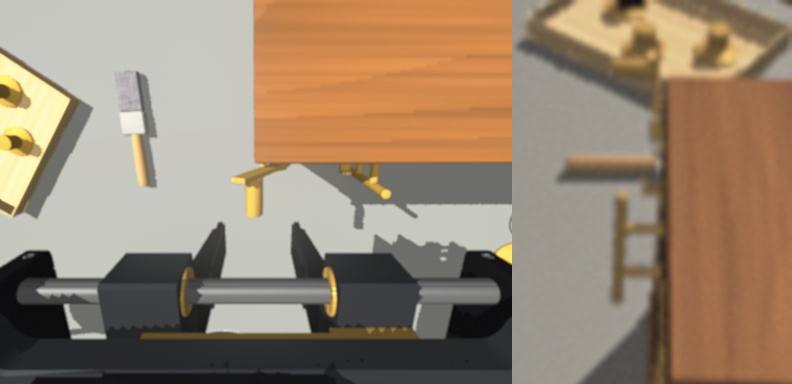

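The latch leans over to the left with its knob at (254,205), and the door is still shut. Next I'll go over the pull and descend.

Emit:
apply_moves(turn=[[0,0,0],[0,0,0],[0,0,0],[0,0,0],[0,0,0],[0,0,0],[0,0,0],[0,0,0]], travel=[[-4,33,0],[0,33,0],[0,33,0],[0,33,0],[0,0,0],[0,0,30],[0,0,30],[0,0,0]], fingers=[0.4,0.4,0.4,0.4,0.4,0.4,0.4,0.4])

```text
clock: 7.58
position: [0.5516, 0.1128, 0.2925]
ee_rot: [0.957, 0.29, -0.005, -0.001]
ft_force: [0.1, 0.2, -0.6]
finger_gap: 0.0381
gripper_force: 0.0
```

Run:
```python
from h import *
delta((.556,.113,.223),.591)
c=wcam();cv2.imwrite("pics/w4.png",c["img"][:,:,::-1])
```

```text
mm [ 4.4  2.6 69.5] turn [-0.005  0.009 -0.003] pos [0.5516 0.1128 0.2925] t 7.58 q [ 0.08  0.34  1.6  -0.    1.22  1.07] F [ 0.1  0.2 -0.6]
```

View pics/w4.png

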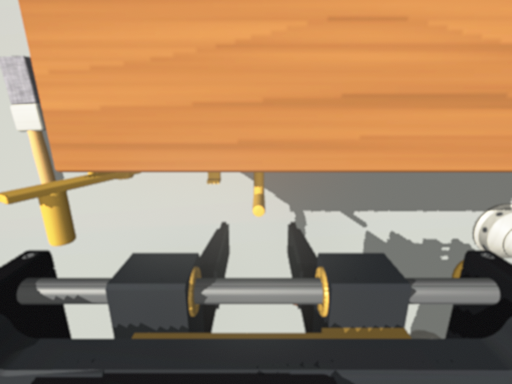

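The bar top is at (258,211), midway between the fingertips at 226 and 291. I'll descend and grip.

Emit:
apply_moves(turn=[[0,0,0],[0,0,0],[0,0,0],[0,0,0],[0,0,0],[0,0,0],[0,0,0],[0,0,0]], travel=[[3,1,20],[0,0,20],[0,0,20],[0,0,9],[0,0,0],[0,0,0],[0,0,0],[0,0,0]], fingers=[0.4,0.4,0.4,0.4,0.4,0.03,0.03,0.03])

```text
clock: 8.3
position: [0.5576, 0.114, 0.231]
ee_rot: [0.957, 0.29, 0.001, 0.0]
ft_force: [-0.4, 0.3, 0.5]
finger_gap: 0.0232
gripper_force: 0.0
```

Emit:
apply_moves(turn=[[0,0,0],[0,0,0],[0,0,0]], travel=[[0,0,0],[0,0,0],[0,0,0]], fingers=[0.03,0.03,0.03])

```text
clock: 8.55
position: [0.5558, 0.1151, 0.2304]
ee_rot: [0.957, 0.29, -0.001, -0.001]
ft_force: [-8.3, 7.2, 7.4]
finger_gap: 0.0097
gripper_force: 30.0
```

```bash
python3 -c "
from h import *
delta((.556,.113,.223),.591);print(bot.sense()['finger_gap'])
H=np.array([.0557*0+.5557,.1131]);th=.591;ex=np.array([np.cos(th),np.sin(th)]);ey=np.array([-np.sin(th),np.cos(th)]);hinge=H+.035*ex-.162*ey;print('hinge',hinge)
# chord per 0.1 rad in tool frame
r=np.array([-.035,.162])
for a in(.1,.08):
  c,s=np.cos(a),np.sin(a);d=np.array([[c,-s],[s,c]])@r-r;print(a,'tool xy mm',d[0]*1e3,-d[1]*1e3)
"
```

```text
mm [-1.1  1.9  7.4] turn [-0.003  0.001 -0.002] pos [0.5558 0.1151 0.2304] t 8.55 q [0.09 0.39 1.68 0.   1.07 1.07] F [-8.3  7.2  7.4]
0.009681724224905111
hinge [ 0.67502849 -0.00192048]
0.1 tool xy mm -15.998159281517065 4.303494807598812
0.08 tool xy mm -12.834240143597658 3.315137867896695
```

Emit:
apply_moves(turn=[[0,0,-0.04],[0,0,-0.08],[0,0,-0.08],[0,0,-0.08],[0,0,0],[0,0,0]], travel=[[-6.4,1.5,0],[-12.8,3.3,0],[-12.8,3.3,0],[-12.8,3.3,0],[0,0,0],[0,0,0]], fingers=[0.03,0.03,0.03,0.03,0.03,0.03])

```text
clock: 9.05
position: [0.5284, 0.0767, 0.2304]
ee_rot: [0.907, 0.421, -0.001, -0.001]
ft_force: [-8.7, 5.5, 6.9]
finger_gap: 0.0091
gripper_force: 30.0
```

```bash
cat > d.py <<'E'
from h import *
import sys
hg=np.array([.675,-.002]);s,p,R=pose();x=R.apply([1,0,0]);yaw=np.arctan2(x[1],x[0])
v=p[:2]-hg;a=np.arctan2(v[1],v[0])-np.arctan2(.1151,-.1192)   # start bearing from hinge
print("door",a%(2*np.pi),"toolturn",(yaw-.591)%(2*np.pi),"r",np.hypot(*v),"gap",s["finger_gap"],"tau_z",s["ft_torque"][2])
f=R.inv().apply(s["ft_force"]);print("F tool",f.round(1),"q",s["joints"].round(2))
E
python3 d.py
```

```text
door 0.27497839037918803 toolturn 0.2775485997680204 r 0.1663996129205492 gap 0.00908611229691255 tau_z 0.05830998475350576
F tool [ -1.4 -10.3  -6.9] q [0.02 0.35 1.76 0.   1.04 0.72]
```

The door follows with low forces (0.275 rad), so I'll continue.

Emit:
apply_moves(turn=[[0,0,-0.08],[0,0,-0.08],[0,0,-0.08],[0,0,-0.08],[0,0,-0.08],[0,0,-0.08],[0,0,0],[0,0,0]], travel=[[-12.8,3.3,0],[-12.8,3.3,0],[-12.8,3.3,0],[-12.8,3.3,0],[-12.8,3.3,0],[-12.8,3.3,0],[0,0,0],[0,0,0]], fingers=[0.03,0.03,0.03,0.03,0.03,0.03,0.03,0.03])

```text
clock: 9.72
position: [0.51, -0.0001, 0.2303]
ee_rot: [0.781, 0.624, -0.0, -0.0]
ft_force: [-4.8, -1.0, 7.8]
finger_gap: 0.009
gripper_force: 30.0
```

```bash
python3 d.py
```

```text
door 0.7566096113806924 toolturn 0.7568345688763547 r 0.16504032339928879 gap 0.008974009380292481 tau_z 0.026745512987625064
F tool [-2.  -4.5 -7.8] q [-0.13  0.31  1.82 -0.    1.02  0.09]
```

Emit:
apply_moves(turn=[[0,0,-0.08],[0,0,-0.08],[0,0,-0.08],[0,0,-0.08],[0,0,-0.08],[0,0,-0.08],[0,0,0],[0,0,0]], travel=[[-12.8,3.3,0],[-12.8,3.3,0],[-12.8,3.3,0],[-12.8,3.3,0],[-12.8,3.3,0],[-12.8,3.3,0],[0,0,0],[0,0,0]], fingers=[0.03,0.03,0.03,0.03,0.03,0.03,0.03,0.03])

```text
clock: 10.38
position: [0.529, -0.0764, 0.2304]
ee_rot: [0.611, 0.791, 0.0, 0.001]
ft_force: [0.4, 0.3, 5.9]
finger_gap: 0.0093
gripper_force: 30.0
```

Emit:
apply_moves(turn=[[0,0,-0.08],[0,0,-0.08],[0,0,-0.08],[0,0,-0.08],[0,0,-0.04],[0,0,0],[0,0,0]], travel=[[-12.8,3.3,0],[-12.8,3.3,0],[-12.8,3.3,0],[-12.8,3.3,0],[-6.4,1.6,0],[0,0,0],[0,0,0]], fingers=[0.03,0.03,0.03,0.03,0.03,0.03,0.03])

```text
clock: 10.97
position: [0.565, -0.1226, 0.2303]
ee_rot: [0.46, 0.888, 0.0, 0.001]
ft_force: [1.1, 3.0, 4.5]
finger_gap: 0.0091
gripper_force: 30.0
```

```bash
python3 d.py
```

```text
door 1.599272338454556 toolturn 1.5949312561706999 r 0.16321247152253962 gap 0.009061054512986482 tau_z -0.0025326963151779507
F tool [ 1.8  2.6 -4.5] q [-0.33  0.41  1.66  0.    1.07 -0.94]
```

The door is at about 1.59 rad. I'll release, wait, rise straight up, then check.

Emit:
apply_moves(turn=[[0,0,0],[0,0,0],[0,0,0],[0,0,0],[0,0,0],[0,0,0],[0,0,0],[0,0,0]], travel=[[0,0,0],[0,0,0],[0,0,0],[0,0,0],[0,0,-20],[0,0,-40],[0,0,-40],[0,0,-40]], fingers=[0.4,0.4,0.4,0.4,0.4,0.4,0.4,0.4])

```text
clock: 11.63
position: [0.5638, -0.1228, 0.3712]
ee_rot: [0.459, 0.888, -0.0, -0.0]
ft_force: [0.4, 0.2, 0.2]
finger_gap: 0.0377
gripper_force: 0.0
```

Emit:
apply_moves(turn=[[0,0,0],[0,0,0],[0,0,0],[0,0,0]], travel=[[0,0,-20],[0,0,0],[0,0,0],[0,0,0]], fingers=[0.4,0.4,0.4,0.4])

```text
clock: 11.97
position: [0.5639, -0.1229, 0.3884]
ee_rot: [0.459, 0.889, -0.0, -0.001]
ft_force: [1.0, -1.3, -1.3]
finger_gap: 0.0383
gripper_force: 0.0
```

Run:
```python
from h import *
a=bot.read_camera("scene")["img"];b=bot.read_camera("side")["img"];w=wcam()["img"]
A=cv2.resize(a[90:290,150:360],(400,380));W=cv2.resize(w,(400,300))
B=cv2.resize(b[120:300,100:290],(390,370))
o=np.zeros((380,790,3),np.uint8);o[:380,:400]=A;o[:370,400:]=B
cv2.imwrite("pics/end.png",o[:,:,::-1])
```

```text
(no output)
```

View pics/end.png

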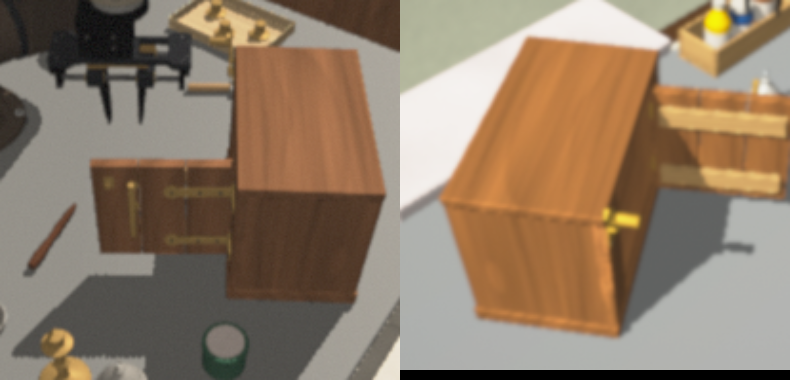

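The picture shows the door standing square to the front. The latch is up, with its knob at (625,220) in the side crop, and the gripper is clear above, so I'll hand in.

```bash
python3 -c "
from workcell import bot
print(bot.sign_off())"
```

```text
the job is handed in; nothing more can be done
None
```

The latch is up and over on its rest, the door stands open at about 1.6 rad (just past square), the loose things were not touched as far as I could see, and the job was handed in at about 12 s; the hand-in gave no verdict.

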